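Load the shoe-care caddy and hang it on its hook

ROBOT

A 6-joint arm with a two-finger parallel gripper is mounted at the origin on the work surface. World frame = base frame: x ahead of the robot, y to its left, z up, the work surface at z = 0. Lengths are in m, angles in rad, forces in N, time in s.
With the tool pointing down it reaches from about 0.375 to 0.9 m from the base axis. Payload 3.1 kg.
Tool frame: the origin (TCP) lies midway between the tips of the shut fingers; the grasp point (between the pads) lies 19 mm behind it; z points along the fingers, y is the line along which they close (so a half turn about z gives the same grasp; the last joint's range is limited). The gripper opens to 87 mm and grips with 3 to 60 N. Pads are 19 mm wide; open, the fingers measure 117 mm over their backs; the gripper's body (75 mm by 190 mm) begins 51 mm behind the grasp point.
Start: joints at [1.085, 0.527, 1.433, -0, 1.181, -0.178], TCP at [0.189, 0.596, 0.223] pointing down, gripper open.
Joint ranges: [-3.08, 3.08], [-0.75, 2.2], [0.22, 2.44], [-1.43, 4.57], [0, 2.65], [-2.85, 2.85]. Speed limits (rad/s): [2.79, 2.79, 3.14, 3.14, 3.14, 3.14].

INTERFACE

Orientations are given as a unit quaternion [x, y, z, w].
In Python, from rig import robot gives the robot as it stands. The module is installed in compiled form; this text tells all that it offers.
- The arm moves only by the tool play_rows, never from a script. Its arguments are lists of equal length, an entry for each row: "gripper": the closure, from -1 (fully open) to 1 (shut); "delta_pos": the shift along the tool's x, y, z in cm, a list of three; "turn": the turn, a rotation vector about the tool's x, y, z in rad, a list of three. A call has 1 to 12 rows; each row is the pose to reach, as a shift and turn from the pose commanded when the call began, along the tool's axes at that moment; what a row does not reach only later rows make up. A row lasts 1/8 s, in which the tool goes at most 62.5 mm and 10.7 degrees, less where a joint would pass 70% of its speed; a pose out of reach is approached as far as the arm can. A call with a gripper value outside its range is refused whole. The fingers move at their own pace and stop on an object; "squeeze" is the grip in N (left out, the last holds). Time passes only in rows, so rows that repeat a pose let the fingers close. It gives the time, the measured TCP pose, the force, the opening and the grip force at its end, in the units of the state.
- robot.get_obs(): the state, without advancing time (a new reading comes with each control period).
- robot.camera(name): name is "side" or "top"; returns a dict with "color" (384x512x3 uint8, red, green, blue), "vfov" (degrees; the focal length in pixels is half the picture's height over the tangent of half this angle, whatever the lens; pixels are square), "cx", "cy" (the principal point, pixels), "R" (3x3) and "t" (3): a world point X has camera coordinates R X + t. Camera axes: x right, y down, z forward; pixel columns grow to the right and rows downward; lengths in m; the calibration is good to about 2 mm. A picture is of the moment at which its call begins. There is no depth.
- robot.hand_in(): hands the job in; it is judged then, once.
The state is a dict: "time": time; "q": joint angles; "joint_velocities": joint speeds; "joint_torque": joint torques, N m; "position": TCP position; "tool_rot": TCP orientation; "ft_force": force on the tool from outside, world axes, zero at the start; "moment": the same for the moment, N m; "grip_width": finger opening in m; "grip_force": force on a finger pad.
Only numpy, scipy, OpenCV 4.12 (cv2) and the standard library are available. Lean on these libraries where they do the work, as an engineer would, in place of code of your own. Each camera call takes 0.05 s, during which the arm holds its last target. There are 200 camera calls.

TASK

Stand the shoe-polish bottle upright in one of the two compartments of the metal shoe-care caddy while the caddy is still on the rack top. Then lift the caddy by its handle loop and hang it by that loop on the hook of the steel stand, so that it hangs freely and at rest with the bottle still standing inside. Never tip the bottle over, and leave the doorstop, bowl, shoe tree and boot brush where they are.

Things in the scene. Friction and masses are not known exactly. Their poses are not given: they have to be found in the camera images.
- caddy: Bare metal open tray, 180 (own x) x 110 (own y), walls 40 high, walls and floor 4 thick, 0.4 kg. A middle wall (own x = 0, 40 high) makes two compartments, 84 x 102 inside, centred at own x = +-45. On the middle wall stands a stiff upright handle loop (see caddy_loop), 60 wide, top 130 above the underside. Origin: centre of the underside, z up.
- caddy_loop (a point): Centre of the underside of the handle loop's top bar, 120 above the caddy's underside. Loop: two uprights 10 (y) x 12 (x) at own y = +-25 (60 over the outside, 40 clear between), joined by a flat top bar 10 thick, 22 wide (x). The hook passes through it along own x, either way round. Axes as the caddy's.
- bottle: Small shoe-polish bottle: grey round body 40 diameter up to 42 high, narrowing to a black screw cap 34 diameter from 49 up to the top at 75. About 90 g. Origin: centre of its underside, z up.
- stand: Fixed dark steel hook stand. Origin on the rack top straight below hook_seat. Post 16 diameter, 233 high (22 ball on top) at own x = +140; base plate 150 x 120 x 12 centred at own x = +125. A level round arm, 10 diameter, axis 205 high, runs from the post along own -x (roughly towards the robot) to own x = -35, then turns up to a tip 228 high at own x = -41.
- hook_seat (a point): Point on the upper side of the hook's arm where the loop should rest, 210 above the rack top, 35 behind the bend of the upturned tip (which rises 18 above the arm's upper side) and 140 in front of the post. Axes as the stand's: the hook points along own -x.
- doorstop: Bystander: squat round steel doorstop with a black rubber sole, 68 diameter, 40 high. Origin: centre of its underside.
- bowl: Bystander: small blue ceramic bowl, 100 diameter, 42 high. Origin: centre of its underside.
- shoe_tree: Bystander: yellow plastic shoe tree, 220 long along own x, 48 high. Origin: under its middle.
- boot_brush: Bystander: stainless steel boot scraper brush, 225 long along own x (bristle head at +x), 38 high. Origin: on the rack top near its middle.
Mind the look-alikes: they are no part of the job. Of the things that look like the bottle, take the one that is farthest from the robot's base at the start.

How it is judged:
By the outcome, as a careful person would: the job done as asked, in the order asked, and still so for the second after the job is handed in, with the robot touching nothing.
It also fails if it takes over 64 s, if anything falls off the work surface, if the arm or the gripper's body presses on something with over 40 N, if the wrist force passes 120 N, or if a joint passes its speed limit or range.

## Working session

There is one attempt and no reset: what is moved stays moved. The work goes in short steps, Python scripts to look and compute and a tool call to move; the robot and the scene stay as the last step left them, time stands still between calls to the robot, and variables do not carry over. Pictures are saved under pics/ and viewed, at most 10 in all, crops included, and the job is handed in when it is done.

Besides the shell and the picture viewer there is one more tool, called after ">>>" by a JSON object that holds its "api" and its "payload", one argument or row to a line. play_rows: Moves the arm, as the interface text tells. Its arguments: {"type":"object","properties":{"gripper":{"type":"array","items":{"type":"number"}},"delta_pos":{"type":"array","items":{"type":"array","items":{"type":"number"}}},"turn":{"type":"array","items":{"type":"array","items":{"type":"number"}}},"squeeze":{"type":"number"}},"required":["gripper","delta_pos","turn"]}

```bash
mkdir -p pics; cat > h.py <<'E'
import numpy as np, cv2, pickle
from rig import robot
def cam(n):
    c=robot.camera(n); c['f']=192/np.tan(np.radians(c['vfov'])/2); return c
def ray(c,u,v):
    d=np.array([(u-c['cx'])/c['f'],(v-c['cy'])/c['f'],1.]); R=np.array(c['R']);t=np.array(c['t'])
    return -R.T@t, R.T@d
def onz(c,u,v,z):
    o,d=ray(c,u,v); return o+d*(z-o[2])/d[2]
def proj(c,X):
    p=np.array(c['R'])@np.array(X)+np.array(c['t']); return np.array([c['cx'],c['cy']])+c['f']*p[:2]/p[2]
def tri(a,ua,b,ub):
    o1,d1=ray(a,*ua);o2,d2=ray(b,*ub);d1/=np.linalg.norm(d1);d2/=np.linalg.norm(d2)
    s=np.linalg.lstsq(np.c_[d1,-d2],o2-o1,rcond=None)[0]
    p,q=o1+d1*s[0],o2+d2*s[1]; return (p+q)/2,np.linalg.norm(p-q)
def save(name,c,box=None,k=1):
    im=c['color'][...,::-1]
    if box: im=im[box[1]:box[3],box[0]:box[2]]
    cv2.imwrite(f'pics/{name}.png',cv2.resize(im,None,fx=k,fy=k,interpolation=cv2.INTER_CUBIC))
E
python3 - <<'E'
from h import *
s,t=cam('side'),cam('top')
for n,c in(('side0',s),('top0',t)):
    save(n,c,None,1.5); R=np.array(c['R']);print(n,c['vfov'],c['cx'],c['cy'],-R.T@c['t'],R[2])
pickle.dump((s,t),open('c0.pkl','wb'))
print(robot.get_obs())
E
```

```text
side0 48.66944455360169 256.2795452704251 192.85458895133573 [ 0.26535591 -1.20553337  0.83201942] [ 0.20368632  0.83502248 -0.51112556]
top0 50.7221481046356 256.4250957926921 194.88874014219564 [ 0.48059939 -0.09775643  1.2221223 ] [ 0.08160731 -0.01381351 -0.99656883]
{'time': 0.1, 'q': array([ 1.08451676e+00,  5.28351768e-01,  1.43377906e+00, -9.51596547e-07,
        1.18140289e+00, -1.78492233e-01]), 'joint_velocities': array([-0.00044591, -0.00377156, -0.00144691, -0.00053281,  0.00185612,
       -0.00048537]), 'joint_torque': array([-5.07840796e-04, -4.40987349e+01, -1.77150947e+01,  6.34913659e-02,
        5.34699659e-02, -4.28205124e-05]), 'position': array([0.18899738, 0.59504452, 0.22168111]), 'tool_rot': array([ 1.53286685e-01,  9.88181284e-01, -9.17555253e-04, -3.16268055e-04]), 'ft_force': array([ 0.42721695, -0.59256694,  0.43412758]), 'moment': array([ 0.01514758, -0.00931018, -0.03834731]), 'grip_force': 0.0, 'grip_width': 0.08671667296293446}
```

View pics/side0.png

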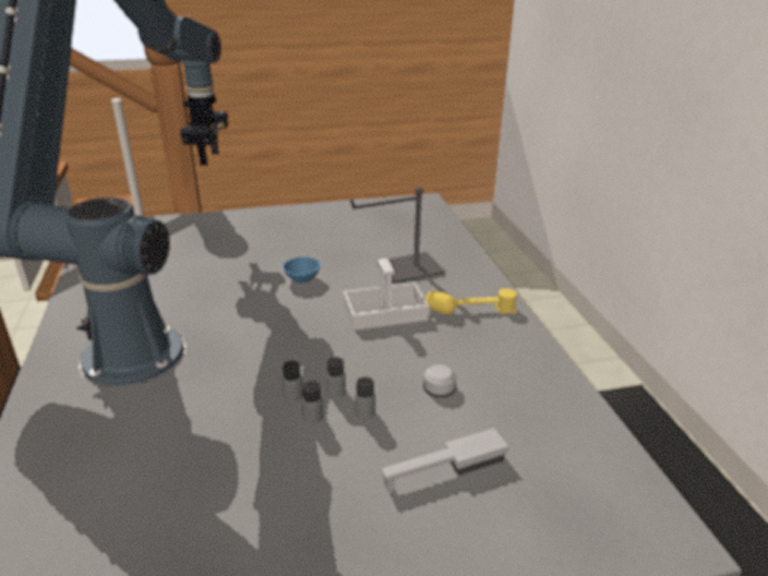

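View pics/top0.png

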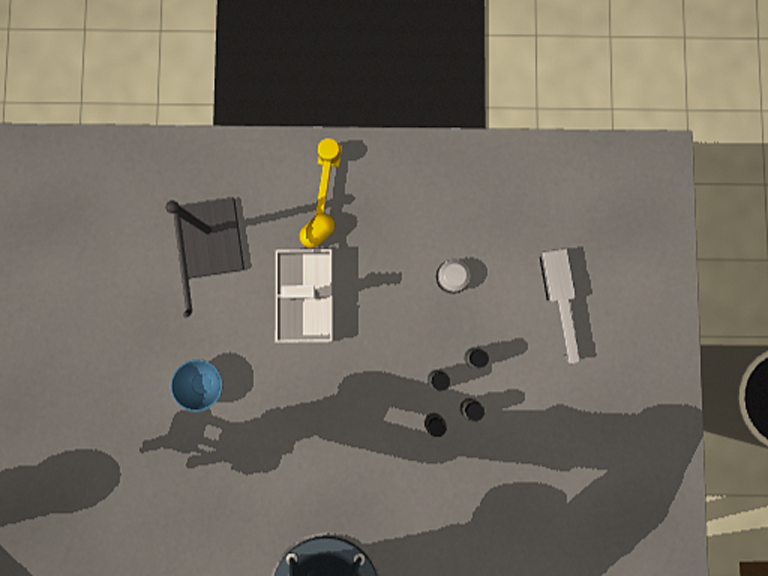

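The four bottle-like candidates, given as side / top pixels in the 1.5x views: (292,378)/(435,425), (312,400)/(473,410), (336,376)/(440,380) and (365,397)/(478,358). The last one looks farthest from the base. The caddy's loop faces along x, and the hook tip is at top (187,313) with its post at (173,207).

```bash
python3 - <<'E'
from h import *
s,t=pickle.load(open('c0.pkl','rb'))
def blobs(c,box):
    g=c['color'].max(2); m=np.zeros_like(g); x0,y0,x1,y1=box; m[y0:y1,x0:x1]=(g[y0:y1,x0:x1]<45)
    n,l,st,ce=cv2.connectedComponentsWithStats(m); 
    return [(st[i].tolist(),ce[i].round(1)) for i in range(1,n) if st[i,4]>25]
S=blobs(s,(180,230,260,285)); T=blobs(t,(270,220,340,300))
print(S);print(T)
for a in S:
  for b in T:
    p,e=tri(s,a[1],t,b[1])
    if e<.01: print(a[1],b[1],p.round(4),round(e,4),'dist',np.hypot(*p[:2]).round(4))
save('cs',s,(180,220,310,290),4) 
a=s['color'][220:290,185:265,::-1];b=t['color'][225:295,275:355,::-1]
c=t['color'][155:235,110:230,::-1]; d=s['color'][115:225,220:310,::-1]
f=lambda i,w,h:cv2.resize(i,(w,h),interpolation=cv2.INTER_CUBIC)
cv2.imwrite('pics/crop1.png',np.vstack([np.hstack([f(a,320,280),f(b,320,280)]),np.hstack([f(c,390,260),f(d,250,260)])]))
cv2.imwrite('pics/crop2.png',np.hstack([f(t['color'][125:235,100:230,::-1],390,330),f(s['color'][115:225,220:310,::-1],405,495)[:330]]))
E
```

```text
[([190, 242, 9, 11, 65], array([193.7, 247. ]))]
[([313, 233, 13, 12, 117], array([318.9, 238.4])), ([288, 247, 12, 13, 119], array([293.3, 253.4])), ([307, 266, 16, 15, 142], array([315.2, 273. ])), ([283, 276, 15, 15, 167], array([289.9, 283. ]))]
[193.7 247. ] [289.9 283. ] [ 0.3246 -0.2096  0.0617] 0.0034 dist 0.3864
```

View pics/crop1.png

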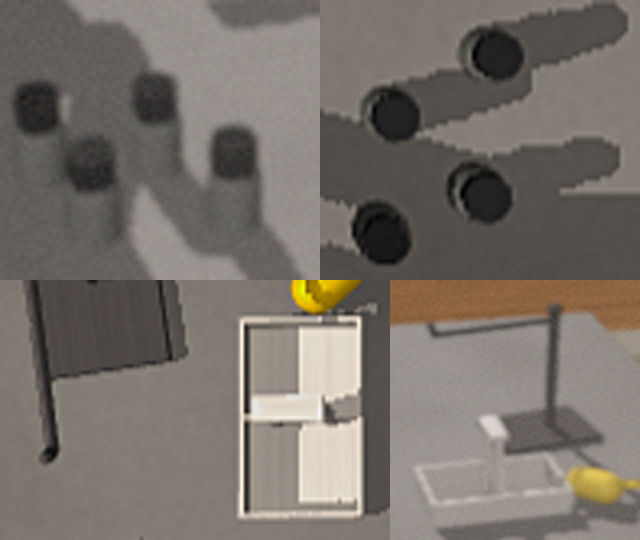

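The crop confirms the rightmost bottle as the target: side px (243,258), top px (319,238), standing apart from the other three. The caddy rim spans top px x 183–221, y 166–228, with the loop bar at about (187–209, 191–198). The hook tip is at top (125,209) and side (236,135).

```bash
python3 - <<'E'
from h import *
s,t=pickle.load(open('c0.pkl','rb'))
def blob(c,box,lo,hi,mn=15):
    g=cv2.cvtColor(c['color'],cv2.COLOR_RGB2GRAY); m=np.zeros_like(g); x0,y0,x1,y1=box; q=g[y0:y1,x0:x1]; m[y0:y1,x0:x1]=(q>=lo)&(q<hi)
    n,l,st,ce=cv2.connectedComponentsWithStats(m)
    return [(st[i].tolist(),ce[i].round(1).tolist(), [round(v,1) for v in np.ravel(cv2.minAreaRect(np.argwhere(l==i)[:,::-1].astype(np.float32))[0:2])]) for i in range(1,n) if st[i,4]>mn]
print('capS',blob(s,(232,245,256,275),0,70)); 
print('barT',blob(t,(184,186,222,202),225,256)); print('caddyT',blob(t,(178,160,226,232),190,256,40))
print('barS',blob(s,(245,165,270,190),190,256)); 
print('tipS',blob(s,(228,122,292,185),0,75));print('hookT',blob(t,(108,130,133,216),0,62))
g=cv2.cvtColor(t['color'],cv2.COLOR_RGB2GRAY); np.set_printoptions(linewidth=250)
print(g[188:202,182:224]); print(g[200:214,116:134])
gs=cv2.cvtColor(s['color'],cv2.COLOR_RGB2GRAY)
print(gs[128:144,228:250]); print(gs[168:188,248:268])
E
```

```text
capS [([238, 252, 11, 13, 115], [242.9, 258.4], [np.float64(243.0), np.float64(258.0), np.float64(12.0), np.float64(10.0)])]
barT [([184, 186, 1, 16, 16], [184.0, 193.5], [np.float64(184.0), np.float64(193.5), np.float64(15.0), np.float64(0.0)]), ([188, 192, 21, 6, 37], [197.5, 195.8], [np.float64(198.0), np.float64(194.5), np.float64(5.0), np.float64(20.0)])]
caddyT [([184, 167, 9, 61, 69], [184.5, 193.5], [np.float64(184.1), np.float64(196.5), np.float64(7.9), np.float64(60.5)]), ([187, 166, 34, 62, 1043], [209.1, 196.2], [np.float64(203.5), np.float64(196.5), np.float64(61.0), np.float64(33.0)])]
barS [([253, 173, 8, 8, 45], [256.5, 176.4], [np.float64(256.5), np.float64(176.5), np.float64(9.4), np.float64(4.9)])]
tipS [([276, 127, 5, 51, 82], [277.9, 149.6], [np.float64(277.6), np.float64(152.0), np.float64(2.9), np.float64(50.1)])]
hookT [([112, 134, 21, 77, 310], [122.8, 161.3], [np.float64(126.6), np.float64(170.9), np.float64(76.9), np.float64(18.1)])]
[[122 153 240  53  72 158 149 145 145 144 140 139 143 142 138 140 142 140 138 135 225 214 214 215 217 214 217 216 213 210 213
[... 5738 characters left out ...]
10 201 177 132 104  93  99  95  97]
 [151 149 150 151 151 143 150 170 194 205 199 197 191 175 140 109  93  98  98 100]
 [151 149 154 151 150 147 147 161 176 181 179 174 171 163 135 111  92  95  97  98]
 [152 151 151 153 145 148 146 156 159 157 156 157 155 141 127 108  97  97 100  93]
 [152 151 149 150 149 146 149 150 143 143 150 153 146 124 107 101  94  99 101  94]
 [151 154 149 150 150 149 148 147 138 139 148 155 137 110  96  96  98  95  99  93]
 [153 154 150 151 151 145 150 148 139 135 148 153 139 106  89  93  94  98  98  92]
 [151 150 152 153 150 148 152 150 144 140 149 151 138 101  82  88  91  84  83  82]
 [155 151 153 150 149 151 149 154 147 142 148 152 136  98  75  79  77  76  79  77]]
```

```bash
python3 - <<'E'
from h import *
np.set_printoptions(suppress=True)
s,t=pickle.load(open('c0.pkl','rb'))
gt=cv2.cvtColor(t['color'],cv2.COLOR_RGB2GRAY).astype(float); gs=cv2.cvtColor(s['color'],cv2.COLOR_RGB2GRAY).astype(float)
print('cap',tri(s,(242.9,258.0),t,(318.9,238.4)))
print('bartop',tri(s,(256.5,176.4),t,(197.9,194.2)), onz(t,197.9,194.2,.13),onz(s,256.5,176.4,.13))
rim=[onz(t,*p,.04) for p in((183.5,165.6),(220.7,165.6),(220.7,227.9),(183.5,227.9))]
print('rim',np.round(rim,4),np.mean(rim,0))
# rim left bright line slope
r=np.arange(170,225); w=np.clip(gt[170:225,182:186]-170,0,None); c=(w*np.arange(182,186)).sum(1)/w.sum(1)
a,b=np.polyfit(r,c,1); p,q=onz(t,a*170+b,170,.04),onz(t,a*225+b,225,.04); d=p-q; print('caddy yaw',np.arctan2(d[1],d[0]),a)
# hook arm in top: dark centroid
P=[]
for y in range(150,204):
    x0=int(round(118+(y-150)*6/53)); 
    row=np.clip(110-gt[y,x0-5:x0+6],0,None); 
    P.append((y,(row*np.arange(x0-5,x0+6)).sum()/row.sum()))
P=np.array(P); print(P[::6].round(1).tolist())
P=P[-40:]; a,b=np.polyfit(P[:,0],P[:,1],1); print('resid',np.std(P[:,1]-a*P[:,0]-b))
Q=[]
for x in range(240,274):
    yc=137.5-(x-236)*4.5/42; ys=np.arange(int(yc)-5,int(yc)+6)
    col=gs[ys,x]; base=np.interp(ys,[ys[0],ys[-1]],[col[0],col[-1]]); wv=np.clip(base-col-8,0,None)
    Q.append((x,(wv*ys).sum()/wv.sum()))
Q=np.array(Q); a2,b2=np.polyfit(Q[:,0],Q[:,1],1); print(Q[::6].round(1).tolist(),a2)
# intersect top-pixel rays with side plane
o,d1=ray(s,240,a2*240+b2);_,d2=ray(s,272,a2*272+b2); n=np.cross(d1,d2)
for y in(165,200): 
    oo,dd=ray(t,a*y+b,y); X=oo+dd*(n@(o-oo))/(n@dd); print('arm',X.round(4), onz(t,a*y+b,y,.205).round(4))
p,q=onz(t,a*165+b,165,.205),onz(t,a*200+b,200,.205); d=p-q; print('stand yaw',np.arctan2(d[1],d[0]))
print('tip',tri(s,(234.3,133.),t,(123.9,208.9)),onz(t,123.9,208.9,.228))
print('ball',tri(s,(279.,127.5),t,(114.5,138)))
print(gt[130:148,106:126].astype(int)); print(gs[122:136,270:288].astype(int))
E
```

```text
cap (array([ 0.45210341, -0.29244013,  0.06466524]), np.float64(0.0002048974628487758))
bartop (array([0.57048619, 0.04484314, 0.13265338]), np.float64(0.0002923363343501417)) [0.57084885 0.04516094 0.13      ] [0.57149714 0.04960359 0.13      ]
rim [[ 0.6623  0.1006  0.04  ]
 [ 0.6632 -0.0086  0.04  ]
 [ 0.4805 -0.0109  0.04  ]
 [ 0.4799  0.0969  0.04  ]] [0.57146525 0.04453674 0.04      ]
caddy yaw 0.018869148424003244 -0.001144372365643758
[[150.0, 119.7], [156.0, 120.7], [162.0, 121.2], [168.0, 122.3], [174.0, 122.9], [180.0, 123.4], [186.0, 123.6], [192.0, 124.3], [198.0, 124.9]]
resid 0.2236539891564446
[[240.0, 137.3], [246.0, 136.5], [252.0, 135.6], [258.0, 134.6], [264.0, 133.6], [270.0, 132.6]] -0.15371842103612354
arm [0.6366 0.2266 0.2095] [0.6373 0.228  0.205 ]
arm [0.5487 0.216  0.2076] [0.5489 0.2168 0.205 ]
stand yaw 0.1254409788120247
tip (array([0.52559249, 0.21205311, 0.22850653]), np.float64(0.0002442906567991667)) [0.52549544 0.21223433 0.228     ]
ball (array([0.70294692, 0.24253087, 0.22325821]), np.float64(0.001497361634832791))
[[123 122 120 120 118 119 120 1
[... 1850 characters left out ...]
 93 108 109 105 111 108]
 [108 104 107 103 103 100  95  80  72  70  71  77  92 107 112 109 111 111]
 [104 105 105 105 108 104  96  79  69  62  69  83 105 117 116 122 123 124]
 [116 118 117 122 117 113 103  80  62  59  72  99 121 134 135 136 134 133]
 [128 126 126 127 121 121 106  88  66  60  82 111 134 141 145 143 145 146]
 [121 119 115 110 106  97  92  74  68  60  76 118 139 146 143 146 146 145]
 [ 94  94  86  88  83  81  81  69  65  73  85 118 138 140 149 147 143 144]
 [ 91  93  96  96  99 103  96  82  68  63  93 123 141 145 146 146 145 145]
 [122 123 127 128 128 127 119  96  70  73  87 127 146 149 145 142 143 143]
 [143 144 147 149 144 147 128  96  70  74  95 127 141 146 147 147 141 146]]
```

```bash
cat >> h.py <<'E'
from scipy.spatial.transform import Rotation as Ro
def ori(yaw,tilt): # yaw 0: tool x=-X, y=+Y, z=down; tilt>0: tool z leans to +x (body towards robot)
    return Ro.from_euler('z',yaw)*Ro.from_euler('y',-tilt)*Ro.from_quat([0,1,0,0])
def go(pts,o=None):
    o=o or robot.get_obs(); r=Ro.from_quat(o['tool_rot']); 
    print('t',o['time'],o['position'].round(4),'q',np.round(o['q'],2),'F',np.round(o['ft_force'],1),'w',round(o['grip_width'],4),round(o['grip_force'],1))
    for p,T in pts: print('d_cm',(r.inv().apply(np.array(p)-o['position'])*100).round(2),'turn',(r.inv()*T).as_rotvec().round(3))
E
python3 - <<'E'
from h import *
T=ori(0,.4); print(T.as_matrix().round(2)); go([((.42,.30,.30),T),((.459,-.292,.20),T)])
E
```

```text
[[-0.92  0.    0.39]
 [ 0.    1.    0.  ]
 [-0.39  0.   -0.92]]
t 0.1 [0.189  0.595  0.2217] q [ 1.08  0.53  1.43 -0.    1.18 -0.18] F [ 0.4 -0.6  0.4] w 0.0867 0.0
d_cm [-30.95 -21.13  -7.8 ] turn [-0.063 -0.397 -0.303]
d_cm [-52.61 -76.35   2.3 ] turn [-0.063 -0.397 -0.303]
```

>>> {"api": "play_rows", "payload": {
  "gripper": [-1,-1,-1,-1,-1,-1,-1,-1,-1,-1,-1,-1],
  "delta_pos": [
    [-31,-21,-7.8],
    [-31,-21,-7.8],
    [-31,-21,-7.8],
    [-31,-21,-7.8],
    [-31,-21,-7.8],
    [-31,-21,-7.8],
    [-52.6,-76.3,2.3],
    [-52.6,-76.3,2.3],
    [-52.6,-76.3,2.3],
    [-52.6,-76.3,2.3],
    [-52.6,-76.3,2.3],
    [-52.6,-76.3,2.3]
  ],
  "turn": [
    [-0.063,-0.397,-0.303],
    [-0.063,-0.397,-0.303],
    [-0.063,-0.397,-0.303],
    [-0.063,-0.397,-0.303],
    [-0.063,-0.397,-0.303],
    [-0.063,-0.397,-0.303],
    [-0.063,-0.397,-0.303],
    [-0.063,-0.397,-0.303],
    [-0.063,-0.397,-0.303],
    [-0.063,-0.397,-0.303],
    [-0.063,-0.397,-0.303],
    [-0.063,-0.397,-0.303]
  ]
}}

```text
time: 1.6
position: [0.4423, -0.0503, 0.2396]
tool_rot: [0.0, 0.98, 0.001, 0.199]
ft_force: [1.3, 0.1, 0.4]
grip_width: 0.0869
grip_force: 0.0
```

```bash
python3 - <<'E'
from h import *
T=ori(0,.4); print(robot.get_obs()['tool_rot'],T.as_quat()); go([((.459,-.292,.20),T),((.459,-.292,.0465),T)])
E
```

```text
[2.23348008e-04 9.79942043e-01 6.35334775e-04 1.99281558e-01] [0.         0.98006658 0.         0.19866933]
t 1.6 [ 0.4423 -0.0503  0.2396] q [-0.5   0.13  2.13  0.36  0.56 -2.35] F [1.3 0.1 0.4] w 0.0869 0.0
d_cm [-1.000e-02 -2.418e+01  4.270e+00] turn [ 0.001  0.001 -0.001]
d_cm [  5.99 -24.2   18.4 ] turn [ 0.001  0.001 -0.001]
```

>>> {"api": "play_rows", "payload": {
  "gripper": [-1,-1,-1,-1,-1,-1],
  "delta_pos": [
    [0,-24.2,4.3],
    [0,-24.2,4.3],
    [0,-24.2,4.3],
    [0,-24.2,4.3],
    [0,-24.2,4.3],
    [0,-24.2,4.3]
  ],
  "turn": [
    [0,0,0],
    [0,0,0],
    [0,0,0],
    [0,0,0],
    [0,0,0],
    [0,0,0]
  ]
}}

```text
time: 2.35
position: [0.4634, -0.2878, 0.2029]
tool_rot: [0.004, 0.981, 0.001, 0.193]
ft_force: [-0.3, 0.1, 0.4]
grip_width: 0.0871
grip_force: 0.0
```

```bash
python3 - <<'E'
from h import *
T=ori(0,.4); print(robot.get_obs()['tool_rot'],T.as_quat()); go([((.459,-.292,.20),T),((.459,-.292,.0465),T)])
s,t=cam('side'),cam('top')
f=lambda i,w,h:cv2.resize(i,(w,h),interpolation=cv2.INTER_CUBIC)
cv2.imwrite('pics/pre.png',np.hstack([f(s['color'][150:300,150:300,::-1],390,390),f(t['color'][190:310,250:370,::-1],390,390)]))
E
```

```text
[3.58818599e-03 9.81269859e-01 8.27003781e-04 1.92602974e-01] [0.         0.98006658 0.         0.19866933]
t 2.35 [ 0.4634 -0.2878  0.2029] q [-0.94  0.36  1.9   0.49  0.7  -2.85] F [-0.3  0.1  0.4] w 0.0871 0.0
d_cm [ 0.51 -0.42  0.1 ] turn [ 0.    -0.012 -0.007]
d_cm [ 6.32 -0.47 14.32] turn [ 0.    -0.012 -0.007]
```

View pics/pre.png

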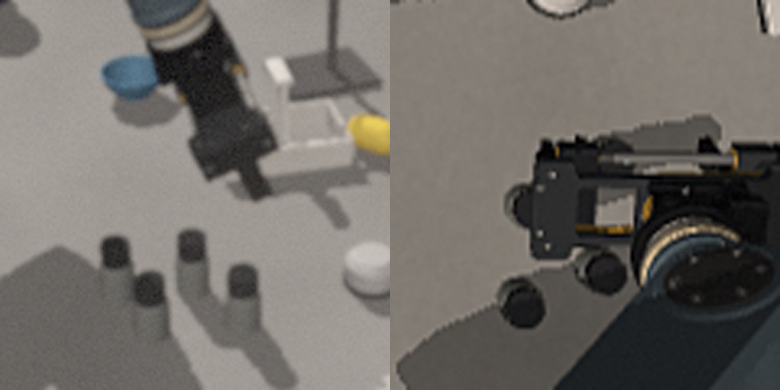

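The picture shows the tilted gripper above the target, with all four bottles standing. Joint 6 is at its limit, so I'll yaw the tool by -0.4, toward the arm's radial direction.

```bash
python3 - <<'E'
from h import *
T=ori(-.4,.4); go([((.459,-.295,.18),T),((.459,-.295,.11),T)])
E
```

```text
t 2.45 [ 0.4635 -0.2868  0.2033] q [-0.94  0.36  1.9   0.49  0.7  -2.85] F [-0.8  0.  -0.6] w 0.0868 0.0
d_cm [ 1.29 -0.83  1.99] turn [ 0.154 -0.012  0.363]
d_cm [ 3.94 -0.84  8.47] turn [ 0.154 -0.012  0.363]
```

>>> {"api": "play_rows", "payload": {
  "gripper": [-1,-1,-1,-1,-1,-1,-1],
  "delta_pos": [
    [1.3,-0.8,2],
    [1.3,-0.8,2],
    [1.3,-0.8,2],
    [1.3,-0.8,2],
    [3.9,-0.8,8.5],
    [3.9,-0.8,8.5],
    [3.9,-0.8,8.5]
  ],
  "turn": [
    [0.154,-0.012,0.363],
    [0.154,-0.012,0.363],
    [0.154,-0.012,0.363],
    [0.154,-0.012,0.363],
    [0.154,-0.012,0.363],
    [0.154,-0.012,0.363],
    [0.154,-0.012,0.363]
  ]
}}

```text
time: 3.32
position: [0.4601, -0.2969, 0.1092]
tool_rot: [0.195, 0.961, -0.04, 0.195]
ft_force: [-0.1, 0.2, -0.7]
grip_width: 0.0872
grip_force: 0.0
```

```bash
python3 - <<'E'
from h import *
T=ori(-.4,.4); go([((.459,-.295,.0465),T)])
E
```

```text
t 3.325 [ 0.4601 -0.2969  0.1092] q [-0.88  0.53  2.03  0.7   0.28 -2.7 ] F [-0.1  0.2 -0.7] w 0.0872 0.0
d_cm [2.61 0.14 5.7 ] turn [-0.001 -0.     0.   ]
```

Joint 5 is getting close to its limit, so I'll use a smaller tilt of 0.25 at yaw -0.5, and grip the cap a bit nearer the fingertips.

```bash
python3 - <<'E'
from h import *
T=ori(-.5,.25); go([((.454,-.293,.11),T),((.454,-.293,.055),T)])
E
```

```text
t 3.325 [ 0.4601 -0.2969  0.1092] q [-0.88  0.53  2.03  0.7   0.28 -2.7 ] F [-0.1  0.2 -0.7] w 0.0872 0.0
d_cm [ 0.63  0.12 -0.35] turn [0.031 0.15  0.095]
d_cm [2.77 0.13 4.71] turn [0.031 0.15  0.095]
```

>>> {"api": "play_rows", "payload": {
  "gripper": [-1,-1,-1,-1,-1,-1],
  "delta_pos": [
    [0.6,0.1,-0.4],
    [0.6,0.1,-0.4],
    [0.6,0.1,-0.4],
    [1.7,0.1,2.2],
    [2.8,0.1,4.7],
    [2.8,0.1,4.7]
  ],
  "turn": [
    [0.031,0.15,0.095],
    [0.031,0.15,0.095],
    [0.031,0.15,0.095],
    [0.031,0.15,0.095],
    [0.031,0.15,0.095],
    [0.031,0.15,0.095]
  ]
}}

```text
time: 4.08
position: [0.4536, -0.2931, 0.056]
tool_rot: [0.246, 0.961, -0.031, 0.121]
ft_force: [0.1, 0.7, 0.8]
grip_width: 0.0872
grip_force: 0.0
```

```bash
python3 - <<'E'
from h import *
T=ori(-.5,.25); go([((.454,-.293,.054),T)])
s,t=cam('side'),cam('top')
f=lambda i,w,h:cv2.resize(i,(w,h),interpolation=cv2.INTER_CUBIC)
cv2.imwrite('pics/gr.png',np.hstack([f(s['color'][190:300,190:300,::-1],440,440),f(t['color'][190:290,260:360,::-1],350,440)]))
E
```

```text
t 4.075 [ 0.4536 -0.2931  0.056 ] q [-0.83  0.64  1.97  0.26  0.31 -2.14] F [0.1 0.7 0.8] w 0.0872 0.0
d_cm [0.02 0.03 0.2 ] turn [-0.001  0.001 -0.   ]
```

View pics/gr.png

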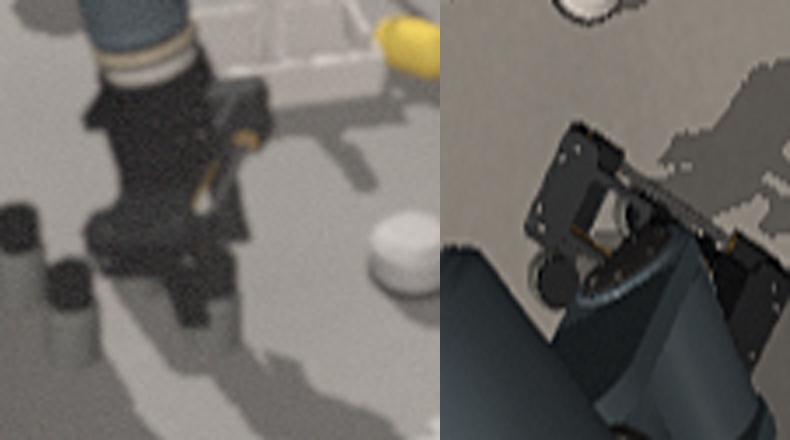

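The fingers straddle the target bottle (side crop about (215,300)), and nothing else is touched. Now I'll grip it gently.

>>> {"api": "play_rows", "payload": {
  "gripper": [0.3,1,1,1,1,1],
  "delta_pos": [
    [0,0,0.2],
    [0,0,0.2],
    [0,0,0.2],
    [0,0,0.2],
    [0,0,0.2],
    [0,0,0.2]
  ],
  "turn": [
    [0,0,0],
    [0,0,0],
    [0,0,0],
    [0,0,0],
    [0,0,0],
    [0,0,0]
  ],
  "squeeze": 15
}}

```text
time: 4.92
position: [0.4541, -0.2932, 0.054]
tool_rot: [0.246, 0.961, -0.031, 0.121]
ft_force: [-0.1, 0.5, -0.0]
grip_width: 0.0354
grip_force: 0.2
```

```bash
python3 - <<'E'
from h import *
T=ori(-.5,.25);o=robot.get_obs();p=o['position']; go([(p+[0,0,.02],T),(p+[0,0,.15],T)],o)
E
```

```text
t 4.925 [ 0.4541 -0.2932  0.054 ] q [-0.83  0.64  1.97  0.27  0.3  -2.14] F [-0.1  0.5 -0. ] w 0.0354 0.2
d_cm [-0.5  -0.   -1.94] turn [-0.001  0.001 -0.001]
d_cm [-3.730e+00 -1.000e-02 -1.453e+01] turn [-0.001  0.001 -0.001]
```

>>> {"api": "play_rows", "payload": {
  "gripper": [1,1,1,1,1,1,1,1,1],
  "delta_pos": [
    [0,0,0],
    [0,0,0],
    [0,0,0],
    [-0.5,0,-1.9],
    [-1,0,-4],
    [-2,0,-8],
    [-3,0,-11.6],
    [-3.7,0,-14.5],
    [-3.7,0,-14.5]
  ],
  "turn": [
    [0,0,0],
    [0,0,0],
    [0,0,0],
    [0,0,0],
    [0,0,0],
    [0,0,0],
    [0,0,0],
    [0,0,0],
    [0,0,0]
  ]
}}

```text
time: 6.05
position: [0.455, -0.2941, 0.2059]
tool_rot: [0.246, 0.961, -0.033, 0.124]
ft_force: [-0.2, 0.4, -0.9]
grip_width: 0.0324
grip_force: 15.0
```

```bash
python3 - <<'E'
from h import *
T=ori(.018,.25)
# tcp = bottle axis + 2.4mm ; bottle target caddy-local (-40,0)
b=np.array([.571-.040,.0448-.0007]); p=b+[.0024,0]
go([((*p,.20),T),((*p,.0615),T)])
s=cam('side'); save('lift',s,(180,130,320,290),3)
E
```

```text
t 6.05 [ 0.455  -0.2941  0.2059] q [-0.83  0.35  1.85  0.12  0.69 -1.98] F [-0.2  0.4 -0.9] w 0.0324 15.0
d_cm [ 9.18 33.43 -1.88] turn [-0.132  0.006 -0.502]
d_cm [12.7  33.47 11.51] turn [-0.132  0.006 -0.502]
```

View pics/lift.png

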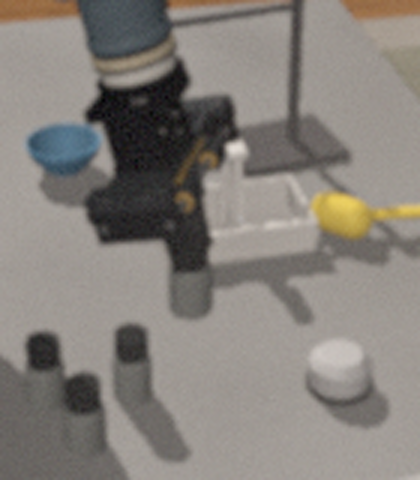

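The bottle is held and upright (crop (190,290)). Next I'll carry it above the near compartment at reduced speed.

>>> {"api": "play_rows", "payload": {
  "gripper": [1,1,1,1,1,1,1,1,1,1,1],
  "delta_pos": [
    [0.5,1.7,-0.1],
    [1.5,5.6,-0.4],
    [2.6,9.5,-0.6],
    [3.7,13.4,-0.8],
    [4.8,17.3,-1],
    [5.9,21.2,-1.2],
    [7,25.1,-1.4],
    [8,29,-1.6],
    [8.8,32,-1.8],
    [9.2,33.4,-1.9],
    [9.2,33.4,-1.9]
  ],
  "turn": [
    [-0.006,0,-0.025],
    [-0.022,0,-0.08],
    [-0.037,0,-0.14],
    [-0.053,0,-0.2],
    [-0.068,0,-0.26],
    [-0.084,0,-0.32],
    [-0.099,0,-0.38],
    [-0.115,0.004,-0.44],
    [-0.126,0.006,-0.48],
    [-0.132,0.006,-0.502],
    [-0.132,0.006,-0.502]
  ]
}}

```text
time: 7.48
position: [0.5311, 0.046, 0.1979]
tool_rot: [-0.01, 0.993, 0.003, 0.122]
ft_force: [-0.1, -0.3, -1.3]
grip_width: 0.0326
grip_force: 15.0
```

```bash
python3 - <<'E'
from h import *
T=ori(.018,.25)
p=np.array([.571-.040+.0024,.0448-.0007])
go([((*p,.20),T),((*p,.090),T),((*p,.062),T)])
s,t=cam('side'),cam('top')
f=lambda i,w,h:cv2.resize(i,(w,h),interpolation=cv2.INTER_CUBIC)
cv2.imwrite('pics/over.png',np.hstack([f(s['color'][110:230,200:310,::-1],396,432),f(t['color'][150:250,160:250,::-1],388,432)]))
E
```

```text
t 7.475 [0.5311 0.046  0.1979] q [-0.15  0.36  1.87  0.07  0.67 -1.79] F [-0.1 -0.3 -1.3] w 0.0326 15.0
d_cm [-0.27 -0.19 -0.15] turn [ 0.004 -0.006  0.001]
d_cm [ 2.39 -0.23 10.52] turn [ 0.004 -0.006  0.001]
d_cm [ 3.06 -0.24 13.24] turn [ 0.004 -0.006  0.001]
```

View pics/over.png

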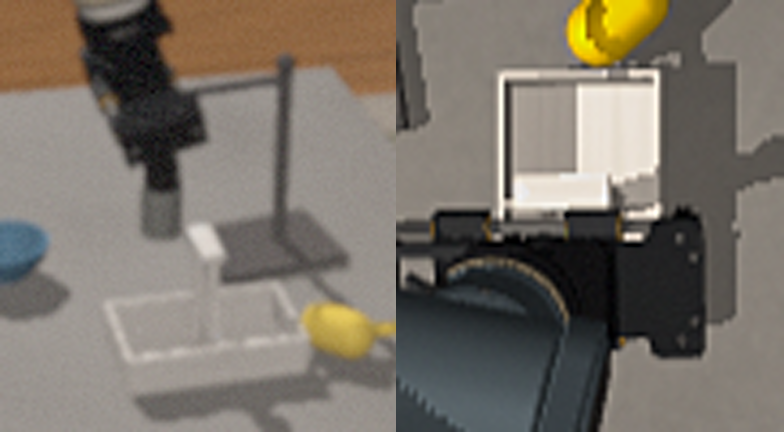

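The bottle hangs over the near compartment and the gripper body stays in front of the loop bar. Descending.

>>> {"api": "play_rows", "payload": {
  "gripper": [1,1,1,1,1,1,1],
  "delta_pos": [
    [-0.3,-0.2,0],
    [0.6,-0.2,3.5],
    [1.5,-0.2,7],
    [2.1,-0.2,9.5],
    [2.4,-0.2,10.5],
    [2.4,-0.2,10.5],
    [2.4,-0.2,10.5]
  ],
  "turn": [
    [0.004,-0.006,0],
    [0.004,-0.006,0],
    [0.004,-0.006,0],
    [0.004,-0.006,0],
    [0.004,-0.006,0],
    [0.004,-0.006,0],
    [0.004,-0.006,0]
  ]
}}

```text
time: 8.45
position: [0.5353, 0.043, 0.0923]
tool_rot: [-0.008, 0.992, 0.001, 0.127]
ft_force: [-0.5, -0.7, -0.3]
grip_width: 0.0323
grip_force: 15.0
```

```bash
python3 - <<'E'
from h import *
T=ori(.018,.25)
p=np.array([.571-.040+.0024,.0448-.0007])
go([((*p,.0655),T),((*p,.060),T),((*p,.0575),T)])
E
```

```text
t 8.45 [0.5353 0.043  0.0923] q [-0.15  0.56  1.96  0.12  0.37 -1.84] F [-0.5 -0.7 -0.3] w 0.0323 15.0
d_cm [0.86 0.11 2.55] turn [-0.001  0.004 -0.001]
d_cm [1.   0.11 3.08] turn [-0.001  0.004 -0.001]
d_cm [1.06 0.11 3.32] turn [-0.001  0.004 -0.001]
```

>>> {"api": "play_rows", "payload": {
  "gripper": [1,1,1,1,1,1,1],
  "delta_pos": [
    [0.4,0.1,1.2],
    [0.8,0.1,2.4],
    [0.9,0.1,2.7],
    [0.97,0.1,2.95],
    [1,0.1,3.1],
    [1,0.1,3.1],
    [1,0.1,3.1]
  ],
  "turn": [
    [0,0.004,0],
    [0,0.004,0],
    [0,0.004,0],
    [0,0.004,0],
    [0,0.004,0],
    [0,0.004,0],
    [0,0.004,0]
  ]
}}

```text
time: 9.32
position: [0.5326, 0.0443, 0.059]
tool_rot: [-0.009, 0.992, 0.001, 0.124]
ft_force: [0.4, 0.2, -0.5]
grip_width: 0.0326
grip_force: 15.0
```

```bash
python3 - <<'E'
from h import *
T=ori(.018,.25)
p=np.array([.571-.040+.0024,.0448-.0007])
go([((*p,.059),T),((*p,.0575),T)]); print(robot.get_obs()['moment'])
E
```

```text
t 9.325 [0.5326 0.0443 0.059 ] q [-0.15  0.63  1.98  0.14  0.29 -1.87] F [ 0.4  0.2 -0.5] w 0.0326 15.0
d_cm [-0.07 -0.02  0.02] turn [-0.    -0.001 -0.001]
d_cm [-0.04 -0.02  0.16] turn [-0.    -0.001 -0.001]
[-0.00859247  0.16363992 -0.05710653]
```

>>> {"api": "play_rows", "payload": {
  "gripper": [1,1,1,0.2,-0.2,-0.6,-1,-1,-1,-1],
  "delta_pos": [
    [0,0,0.1],
    [0,0,0.14],
    [0,0,0.14],
    [0,0,0.14],
    [0,0,0.14],
    [0,0,0.14],
    [0,0,0.14],
    [0,0,0.14],
    [0,0,0.14],
    [0,0,0.14]
  ],
  "turn": [
    [0,0,0],
    [0,0,0],
    [0,0,0],
    [0,0,0],
    [0,0,0],
    [0,0,0],
    [0,0,0],
    [0,0,0],
    [0,0,0],
    [0,0,0]
  ]
}}

```text
time: 10.58
position: [0.5328, 0.0444, 0.0574]
tool_rot: [-0.009, 0.992, 0.001, 0.124]
ft_force: [-0.2, -0.6, -1.2]
grip_width: 0.084
grip_force: 0.0
```

```bash
python3 - <<'E'
from h import *
T=ori(.018,.25);o=robot.get_obs();p=o['position']
go([(p+[-.003,0,.05],T),(p+[-.02,0,.15],T)],o)
E
```

```text
t 10.575 [0.5328 0.0444 0.0574] q [-0.15  0.63  1.98  0.14  0.29 -1.87] F [-0.2 -0.6 -1.2] w 0.084 0.0
d_cm [-0.94  0.   -4.92] turn [-0.    -0.002 -0.001]
d_cm [ -1.75   0.03 -15.03] turn [-0.    -0.002 -0.001]
```

>>> {"api": "play_rows", "payload": {
  "gripper": [-1,-1,-1,-1,-1,-1,-1,-1],
  "delta_pos": [
    [-0.4,0,-2],
    [-0.9,0,-5],
    [-1.4,0,-10],
    [-1.8,0,-15],
    [-1.8,-6,-15],
    [-1.8,-12,-15],
    [-1.8,-17,-15],
    [-1.8,-17,-15]
  ],
  "turn": [
    [0,0,0],
    [0,0,0],
    [0,0,0],
    [0,0,0],
    [0,0,0],
    [0,0,0],
    [0,0,0],
    [0,0,0]
  ]
}}

```text
time: 11.58
position: [0.5171, -0.1298, 0.2076]
tool_rot: [-0.006, 0.992, -0.0, 0.125]
ft_force: [0.1, 0.5, -0.9]
grip_width: 0.0872
grip_force: 0.0
```

```bash
python3 - <<'E'
from h import *
go([])
s,t=cam('side'),cam('top'); pickle.dump((s,t),open('c1.pkl','wb'))
f=lambda i,w,h:cv2.resize(i,(w,h),interpolation=cv2.INTER_CUBIC)
cv2.imwrite('pics/placed.png',np.hstack([f(s['color'][110:230,200:310,::-1],396,432),f(t['color'][130:240,105:255,::-1],400,293).repeat(1,0) if 0 else f(t['color'][130:240,125:235,::-1],400,432)]))
def blob(c,box,hi):
    g=c['color'].max(2); x0,y0,x1,y1=box; m=(g[y0:y1,x0:x1]<hi).astype(np.uint8)
    n,l,st,ce=cv2.connectedComponentsWithStats(m); return [(st[i].tolist(),(ce[i]+[x0,y0]).round(1)) for i in range(1,n) if st[i,4]>25]
print(blob(t,(184,195,222,228),45),blob(s,(232,165,275,215),70))
E
```

```text
t 11.575 [ 0.5171 -0.1298  0.2076] q [-0.53  0.34  1.86  0.19  0.73 -2.24] F [ 0.1  0.5 -0.9] w 0.0872 0.0
[([12, 10, 14, 13, 122], array([202.2, 210.9]))] [([7, 0, 28, 26, 393], array([252. , 173.2])), ([10, 25, 7, 9, 58], array([245.1, 194.2]))]
```

View pics/placed.png

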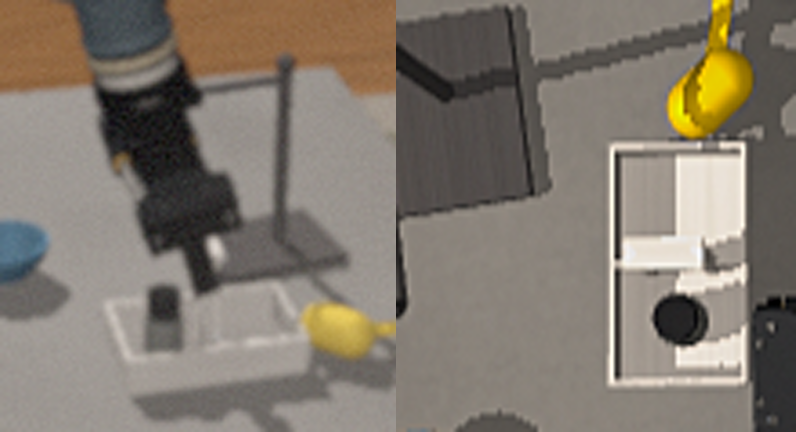

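The bottle is standing in the near compartment (top crop (680,320)), and the caddy and shoe tree have not moved. Next is the loop grasp with a vertical tool, closing along the caddy's y.

```bash
python3 - <<'E'
from h import *
s,t=pickle.load(open('c1.pkl','rb')); print('bottle',onz(t,202.2,210.9,.078), tri(s,(245.1,194.2),t,(202.2,210.9))[0])
g=cv2.cvtColor(t['color'],cv2.COLOR_RGB2GRAY).astype(int); print(g[188:200,197], g[194,184:190],g[193,206:211])
T=ori(.018,0); go([((.571,.045,.20),T),((.571,.045,.095),T)])
E
```

```text
bottle [0.52797716 0.03905122 0.078     ] [0.52868451 0.0400365  0.06919045]
[147 140 196 226 226 224 224 227 230 242 170 110] [249  53  74 207 238 233] [233 235 243 144  88]
t 11.675 [ 0.5156 -0.1258  0.2069] q [-0.53  0.34  1.86  0.19  0.73 -2.24] F [-0.3  0.2  0.8] w 0.0872 0.0
d_cm [-5.46 16.99  2.1 ] turn [ 0.001  0.247 -0.002]
d_cm [-2.89 16.98 12.29] turn [ 0.001  0.247 -0.002]
```

>>> {"api": "play_rows", "payload": {
  "gripper": [-1,-1,-1,-1,-1,-1,-1,-1],
  "delta_pos": [
    [-5.5,17,2.1],
    [-5.5,17,2.1],
    [-5.5,17,2.1],
    [-5.5,17,2.1],
    [-5.5,17,2.1],
    [-5.5,17,2.1],
    [-4.6,17,5.5],
    [-4.6,17,5.5]
  ],
  "turn": [
    [0,0.247,0],
    [0,0.247,0],
    [0,0.247,0],
    [0,0.247,0],
    [0,0.247,0],
    [0,0.247,0],
    [0,0.247,0],
    [0,0.247,0]
  ]
}}

```text
time: 12.68
position: [0.569, 0.0439, 0.1634]
tool_rot: [-0.007, 1.0, 0.0, -0.003]
ft_force: [-0.5, 0.2, -0.2]
grip_width: 0.0867
grip_force: 0.0
```

```bash
python3 - <<'E'
from h import *
T=ori(.018,0); go([((.571,.045,.14),T),((.571,.045,.095),T)])
E
```

```text
t 12.675 [0.569  0.0439 0.1634] q [-0.12  0.53  1.63 -0.    0.99 -1.7 ] F [-0.5  0.2 -0.2] w 0.0867 0.0
d_cm [-0.21  0.1   2.34] turn [ 0.001 -0.005 -0.003]
d_cm [-0.24  0.1   6.84] turn [ 0.001 -0.005 -0.003]
```

>>> {"api": "play_rows", "payload": {
  "gripper": [-1,-1,-1,-1,-1,-1],
  "delta_pos": [
    [-0.2,0.1,0],
    [-0.2,0.1,2.3],
    [-0.2,0.1,4.6],
    [-0.2,0.1,6.8],
    [-0.2,0.1,6.8],
    [-0.2,0.1,6.8]
  ],
  "turn": [
    [0,-0.005,-0.003],
    [0,-0.005,-0.003],
    [0,-0.005,-0.003],
    [0,-0.005,-0.003],
    [0,-0.005,-0.003],
    [0,-0.005,-0.003]
  ]
}}

```text
time: 13.42
position: [0.5748, 0.0458, 0.0986]
tool_rot: [-0.01, 1.0, -0.0, 0.004]
ft_force: [-0.3, -0.2, -0.1]
grip_width: 0.0872
grip_force: 0.0
```

>>> {"api": "play_rows", "payload": {
  "gripper": [0,0.2,0.4,1,1,1,1,1],
  "delta_pos": [
    [0,0,0],
    [0,0,0],
    [0,0,0],
    [0,0,0],
    [0,0,0],
    [0,0,0],
    [0,0,0],
    [0,0,0]
  ],
  "turn": [
    [0,0,0],
    [0,0,0],
    [0,0,0],
    [0,0,0],
    [0,0,0],
    [0,0,0],
    [0,0,0],
    [0,0,0]
  ],
  "squeeze": 30
}}

```text
time: 14.42
position: [0.5737, 0.0471, 0.0977]
tool_rot: [-0.01, 1.0, 0.001, 0.003]
ft_force: [-0.4, 5.3, 4.7]
grip_width: 0.0595
grip_force: 30.0
```

```bash
python3 - <<'E'
from h import *
T=ori(.018,0);o=robot.get_obs();p=o['position']; go([(p+[0,0,.02],T),((.45,.16,.25),ori(.16,0))],o); print(o['moment'])
E
```

```text
t 14.425 [0.5737 0.0471 0.0977] q [-0.11  0.63  1.67  0.    0.84 -1.71] F [-0.4  5.3  4.7] w 0.0595 30.0
d_cm [-0.01  0.   -2.  ] turn [0.001 0.007 0.001]
d_cm [ 12.05  11.54 -15.3 ] turn [ 0.001  0.007 -0.141]
[ 0.99705447  0.04582043 -0.0835292 ]
```

>>> {"api": "play_rows", "payload": {
  "gripper": [1,1,1,1,1,1,1,1,1,1,1],
  "delta_pos": [
    [0,0,0],
    [0,0,0],
    [0,0,-0.5],
    [0,0,-1.2],
    [0,0,-2],
    [0,0,-3.5],
    [0,0,-5.5],
    [0,0,-8],
    [0,0,-10.2],
    [0,0,-11.5],
    [0,0,-11.5]
  ],
  "turn": [
    [0,0,0],
    [0,0,0],
    [0,0,0],
    [0,0,0],
    [0,0,0],
    [0,0,0],
    [0,0,0],
    [0,0,0],
    [0,0,0],
    [0,0,0],
    [0,0,0]
  ],
  "squeeze": 50
}}

```text
time: 15.8
position: [0.5735, 0.046, 0.2135]
tool_rot: [-0.01, 1.0, -0.0, 0.004]
ft_force: [-0.1, -0.6, -4.9]
grip_width: 0.0593
grip_force: 50.0
```

```bash
python3 - <<'E'
from h import *
o=robot.get_obs(); print(o['moment'],o['tool_rot'])
T=ori(.16,0); go([((.462,.06,.2127),T),((.4695,.204,.2127),T)],o)
s,t=cam('side'),cam('top')
f=lambda i,w,h:cv2.resize(i,(w,h),interpolation=cv2.INTER_CUBIC)
cv2.imwrite('pics/lifted.png',np.hstack([f(s['color'][90:230,190:310,::-1],396,462),f(t['color'][130:270,105:235,::-1],400,462)]))
E
```

```text
[ 0.01518153  0.01413879 -0.01312997] [-1.00996397e-02  9.99938909e-01 -2.89472102e-04  4.48235412e-03]
t 15.8 [0.5735 0.046  0.2135] q [-0.11  0.47  1.58  0.    1.09 -1.71] F [-0.1 -0.6 -4.9] w 0.0593 50.0
d_cm [11.12  1.63 -0.02] turn [-0.001  0.009 -0.14 ]
d_cm [10.08 16.01 -0.02] turn [-0.001  0.009 -0.14 ]
```

View pics/lifted.png

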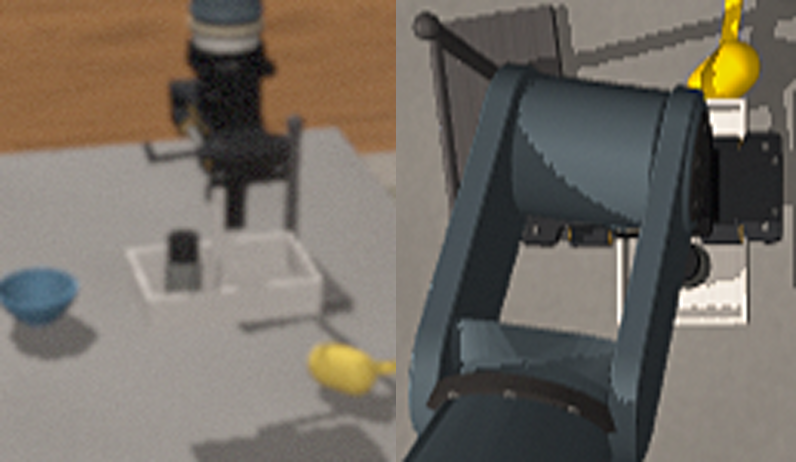

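The caddy is lifted level with the bottle standing, and the wrist reads about 4.9 N, which matches caddy plus bottle. I'll back off in x, then move sideways in front of the hook tip.

>>> {"api": "play_rows", "payload": {
  "gripper": [1,1,1,1,1,1,1,1,1,1,1,1],
  "delta_pos": [
    [0.7,0,0],
    [2.2,0.3,0],
    [4.2,0.6,0],
    [6.2,0.9,0],
    [8.2,1.2,0],
    [10,1.5,0],
    [11.1,2.5,0],
    [11.1,4.5,0],
    [10.9,7,0],
    [10.6,9.5,0],
    [10.4,12,0],
    [10.2,14.2,0]
  ],
  "turn": [
    [0,0.009,-0.01],
    [0,0.009,-0.03],
    [0,0.009,-0.05],
    [0,0.009,-0.07],
    [0,0.009,-0.09],
    [0,0.009,-0.11],
    [0,0.009,-0.13],
    [0,0.009,-0.14],
    [0,0.009,-0.14],
    [0,0.009,-0.14],
    [0,0.009,-0.14],
    [0,0.009,-0.14]
  ]
}}

```text
time: 17.4
position: [0.4675, 0.1875, 0.2115]
tool_rot: [-0.081, 0.997, -0.0, -0.002]
ft_force: [-0.5, -0.9, -5.9]
grip_width: 0.0593
grip_force: 50.0
```

```bash
python3 - <<'E'
from h import *
o=robot.get_obs()
T=ori(.16,0); go([((.4695,.204,.2127),T)],o)
E
```

```text
t 17.4 [0.4675 0.1875 0.2115] q [ 0.16  0.38  1.74 -0.    1.02 -1.57] F [-0.5 -0.9 -5.9] w 0.0593 50.0
d_cm [-0.46  1.6  -0.13] turn [-0.    -0.003  0.001]
```

>>> {"api": "play_rows", "payload": {
  "gripper": [1,1,1,1],
  "delta_pos": [
    [-0.2,1,-0.1],
    [-0.4,1.6,-0.1],
    [-0.4,1.6,-0.1],
    [-0.4,1.6,-0.1]
  ],
  "turn": [
    [0,0,0],
    [0,0,0],
    [0,0,0],
    [0,0,0]
  ]
}}

```text
time: 17.9
position: [0.4693, 0.2018, 0.2125]
tool_rot: [-0.08, 0.997, -0.001, -0.002]
ft_force: [-0.6, 0.1, -6.6]
grip_width: 0.0591
grip_force: 50.0
```

```bash
python3 - <<'E'
from h import *
o=robot.get_obs(); T=ori(.16,0)
def P(k,z): return (.568+k*.987,.2197+k*.159,z)   # k = loop distance along stand x from seat
go([(P(-.1,.2127),T),(P(-.06,.2127),T),(P(-.022,.2127),T),(P(-.022,.198),T),(P(0,.198),T)],o)
s,t=cam('side'),cam('top'); pickle.dump((s,t),open('c2.pkl','wb'))
f=lambda i,w,h:cv2.resize(i,(w,h),interpolation=cv2.INTER_CUBIC)
cv2.imwrite('pics/front.png',np.hstack([f(s['color'][90:210,190:300,::-1],396,432),f(t['color'][130:250,95:205,::-1],396,432)]))
g=cv2.cvtColor(s['color'],cv2.COLOR_RGB2GRAY)
print(proj(s,(.4668,.2034,.235)),proj(s,(.5255,.2122,.228)),proj(s,(.5255,.2122,.205)),proj(s,(.5655-.1*.987,.2193-.0159,.235)))
E
```

```text
t 17.9 [0.4693 0.2018 0.2125] q [ 0.19  0.39  1.72 -0.    1.03 -1.54] F [-0.6  0.1 -6.6] w 0.0591 50.0
d_cm [-0.03  0.19 -0.02] turn [-0.001 -0.003 -0.   ]
d_cm [-4.03  0.19 -0.04] turn [-0.001 -0.003 -0.   ]
d_cm [-7.83  0.19 -0.05] turn [-0.001 -0.003 -0.   ]
d_cm [-7.83  0.19  1.42] turn [-0.001 -0.003 -0.   ]
d_cm [-10.03   0.19   1.41] turn [-0.001 -0.003 -0.   ]
[218.5662196  133.53008331] [234.23590496 133.1159842 ] [234.32797364 138.95565429] [218.5662196  133.53008331]
```

View pics/front.png

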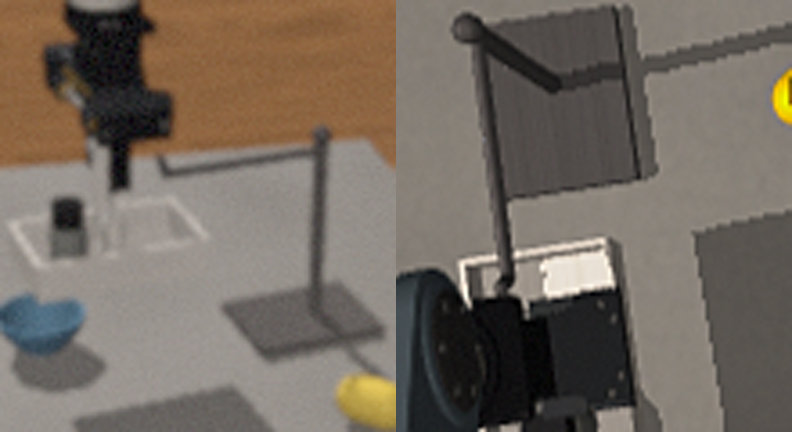

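Front view: the hook tip (side crop (163,160)) is just ahead of the loop, level with the opening. In the top view, allowing for perspective, the arm lines up with the caddy's centre. I'm inserting slowly and watching the force.

>>> {"api": "play_rows", "payload": {
  "gripper": [1,1,1,1,1,1],
  "delta_pos": [
    [-0.5,0.2,-0.1],
    [-1.5,0.2,-0.1],
    [-2.5,0.2,-0.1],
    [-3.4,0.2,-0.1],
    [-4,0.2,-0.1],
    [-4,0.2,-0.1]
  ],
  "turn": [
    [0,0,0],
    [0,0,0],
    [0,0,0],
    [0,0,0],
    [0,0,0],
    [0,0,0]
  ]
}}

```text
time: 18.75
position: [0.5091, 0.2108, 0.2133]
tool_rot: [-0.08, 0.997, -0.0, -0.001]
ft_force: [-0.6, 0.3, -5.5]
grip_width: 0.0592
grip_force: 50.0
```

>>> {"api": "play_rows", "payload": {
  "gripper": [1,1,1,1,1,1],
  "delta_pos": [
    [-0.6,0,0],
    [-1.4,0,0],
    [-2.2,0,0],
    [-3,0,0],
    [-3.6,0,0],
    [-3.6,0,0]
  ],
  "turn": [
    [0,0,0],
    [0,0,0],
    [0,0,0],
    [0,0,0],
    [0,0,0],
    [0,0,0]
  ]
}}

```text
time: 19.5
position: [0.5448, 0.2166, 0.2133]
tool_rot: [-0.08, 0.997, -0.0, -0.001]
ft_force: [0.1, 0.1, -5.9]
grip_width: 0.0596
grip_force: 50.0
```

```bash
python3 - <<'E'
from h import *
o=robot.get_obs(); T=ori(.16,0)
def P(k,z): return (.568+k*.987,.2197+k*.159,z)
go([(P(-.022,.2135),T),(P(-.018,.203),T),(P(0,.203),T),(P(0,.195),T)],o); print(o['moment'])
E
```

```text
t 19.5 [0.5448 0.2166 0.2133] q [ 0.19  0.49  1.54 -0.    1.12 -1.54] F [ 0.1  0.1 -5.9] w 0.0596 50.0
d_cm [-0.15 -0.06 -0.02] turn [-0.    -0.003  0.   ]
d_cm [-0.55 -0.06  1.02] turn [-0.    -0.003  0.   ]
d_cm [-2.35 -0.06  1.02] turn [-0.    -0.003  0.   ]
d_cm [-2.35 -0.06  1.82] turn [-0.    -0.003  0.   ]
[ 0.02790145 -0.1501405  -0.03380477]
```

>>> {"api": "play_rows", "payload": {
  "gripper": [1,1,1,1,1,1,1,1,1],
  "delta_pos": [
    [-0.6,0,0],
    [-0.7,0,0.4],
    [-0.8,0,0.8],
    [-1,0,1],
    [-1.6,0,1],
    [-2.2,0,1],
    [-2.4,0,1.1],
    [-2.4,0,1.5],
    [-2.4,0,1.8]
  ],
  "turn": [
    [0,-0.003,0],
    [0,-0.003,0],
    [0,-0.003,0],
    [0,-0.003,0],
    [0,-0.003,0],
    [0,-0.003,0],
    [0,-0.003,0],
    [0,-0.003,0],
    [0,-0.003,0]
  ]
}}

```text
time: 20.62
position: [0.5673, 0.2203, 0.1948]
tool_rot: [-0.08, 0.997, -0.0, -0.001]
ft_force: [0.3, -1.0, -5.2]
grip_width: 0.0598
grip_force: 50.0
```

>>> {"api": "play_rows", "payload": {
  "gripper": [1,1,1,1,1],
  "delta_pos": [
    [0,0,0.2],
    [0,0,0.4],
    [0,0,0.5],
    [0,0,0.5],
    [0,0,0.5]
  ],
  "turn": [
    [0,0,0],
    [0,0,0],
    [0,0,0],
    [0,0,0],
    [0,0,0]
  ]
}}

```text
time: 21.25
position: [0.5679, 0.2204, 0.1904]
tool_rot: [-0.08, 0.997, -0.0, 0.0]
ft_force: [-0.4, -0.2, -5.7]
grip_width: 0.0594
grip_force: 50.0
```

```bash
python3 - <<'E'
from h import *
o=robot.get_obs(); go([((.568,.2197,.1877),ori(.16,0))],o); print(o['moment'])
E
```

```text
t 21.25 [0.5679 0.2204 0.1904] q [ 0.19  0.54  1.51 -0.    1.09 -1.54] F [-0.4 -0.2 -5.7] w 0.0594 50.0
d_cm [-0.   -0.07  0.27] turn [-0.  0.  0.]
[ 0.06093926 -0.0008313   0.04179727]
```

Creep down to contact.

>>> {"api": "play_rows", "payload": {
  "gripper": [1,1,1,1,1],
  "delta_pos": [
    [0,0,0.1],
    [0,0,0.2],
    [0,0,0.25],
    [0,0,0.25],
    [0,0,0.25]
  ],
  "turn": [
    [0,0,0],
    [0,0,0],
    [0,0,0],
    [0,0,0],
    [0,0,0]
  ]
}}

```text
time: 21.88
position: [0.5678, 0.2204, 0.1878]
tool_rot: [-0.08, 0.997, -0.0, 0.0]
ft_force: [-0.2, 0.1, -5.9]
grip_width: 0.0591
grip_force: 50.0
```

>>> {"api": "play_rows", "payload": {
  "gripper": [1,1,1,1],
  "delta_pos": [
    [0,0,0.05],
    [0,0,0.1],
    [0,0,0.1],
    [0,0,0.1]
  ],
  "turn": [
    [0,0,0],
    [0,0,0],
    [0,0,0],
    [0,0,0]
  ]
}}

```text
time: 22.38
position: [0.5679, 0.2204, 0.1873]
tool_rot: [-0.08, 0.997, -0.0, 0.0]
ft_force: [-0.8, -0.3, -0.1]
grip_width: 0.0598
grip_force: 50.0
```

The weight has moved to the hook. Next I'll relax the grip, open, and check.

>>> {"api": "play_rows", "payload": {
  "gripper": [1,1,1,-0.45,-0.5,-0.55,-0.6,-0.6],
  "delta_pos": [
    [0,0,0],
    [0,0,0],
    [0,0,0],
    [0,0,0],
    [0,0,0],
    [0,0,0],
    [0,0,0],
    [0,0,0]
  ],
  "turn": [
    [0,0,0],
    [0,0,0],
    [0,0,0],
    [0,0,0],
    [0,0,0],
    [0,0,0],
    [0,0,0],
    [0,0,0]
  ],
  "squeeze": 4
}}

```text
time: 23.38
position: [0.5678, 0.2203, 0.1867]
tool_rot: [-0.08, 0.997, -0.0, -0.0]
ft_force: [-0.2, -0.0, 0.5]
grip_width: 0.069
grip_force: 0.0
```

```bash
python3 - <<'E'
from h import *
o=robot.get_obs(); go([],o)
s=cam('side'); pickle.dump(s,open('c3.pkl','wb'))
s2,_=pickle.load(open('c2.pkl','rb'))
def cap(c,box):
    g=c['color'].max(2); x0,y0,x1,y1=box; m=(g[y0:y1,x0:x1]<70).astype(np.uint8)
    n,l,st,ce=cv2.connectedComponentsWithStats(m); return [(st[i].tolist(),(ce[i]+[x0,y0]).round(1)) for i in range(1,n) if st[i,4]>20]
e=np.array([.987,.159,0]); seat=np.array([.5655,.2193,0])
print('expected cap px',proj(s,seat-.042*e+[0,0,.09+.004+.062]))
print(cap(s,(205,130,262,190)))
E
```

```text
t 23.375 [0.5678 0.2203 0.1867] q [ 0.19  0.55  1.51 -0.    1.08 -1.54] F [-0.2 -0.   0.5] w 0.069 0.0
expected cap px [234.11468062 151.09426523]
[([39, 0, 18, 15, 97], array([250.1, 135.5])), ([26, 18, 8, 8, 55], array([234.7, 151.6]))]
```

The bottle cap is within a pixel of where it should be, so the caddy hangs level. Opening fully and rising straight up.

>>> {"api": "play_rows", "payload": {
  "gripper": [-0.8,-1,-1,-1,-1,-1,-1,-1,-1,-1,-1,-1],
  "delta_pos": [
    [0,0,0],
    [0,0,0],
    [0,0,0],
    [0,0,0],
    [0,0,-0.5],
    [0,0,-1.5],
    [0,0,-3],
    [0,0,-5],
    [0,0,-8],
    [0,0,-11],
    [0,0,-14],
    [0,0,-14]
  ],
  "turn": [
    [0,0,0],
    [0,0,0],
    [0,0,0],
    [0,0,0],
    [0,0,0],
    [0,0,0],
    [0,0,0],
    [0,0,0],
    [0,0,0],
    [0,0,0],
    [0,0,0],
    [0,0,0]
  ]
}}

```text
time: 24.92
position: [0.5695, 0.2208, 0.3308]
tool_rot: [-0.08, 0.997, 0.0, 0.004]
ft_force: [-0.4, -0.1, -0.2]
grip_width: 0.087
grip_force: 0.0
```

>>> {"api": "play_rows", "payload": {
  "gripper": [-1,-1,-1,-1,-1,-1,-1,-1,-1,-1,-1,-1],
  "delta_pos": [
    [4,0,-3],
    [8,0,-6],
    [12,0,-8],
    [15,0,-8],
    [15,0,-8],
    [15,0,-8],
    [15,0,-8],
    [15,0,-8],
    [15,0,-8],
    [15,0,-8],
    [15,0,-8],
    [15,0,-8]
  ],
  "turn": [
    [0,0,0],
    [0,0,0],
    [0,0,0],
    [0,0,0],
    [0,0,0],
    [0,0,0],
    [0,0,0],
    [0,0,0],
    [0,0,0],
    [0,0,0],
    [0,0,0],
    [0,0,0]
  ]
}}

```text
time: 26.42
position: [0.4196, 0.1965, 0.4067]
tool_rot: [-0.08, 0.997, -0.0, 0.0]
ft_force: [-0.1, -0.0, -0.9]
grip_width: 0.087
grip_force: 0.0
```

```bash
python3 - <<'E'
from h import *
def cap(c,box,hi=70):
    g=c['color'].max(2); x0,y0,x1,y1=box; m=(g[y0:y1,x0:x1]<hi).astype(np.uint8)
    n,l,st,ce=cv2.connectedComponentsWithStats(m); return [(st[i].tolist(),(ce[i]+[x0,y0]).round(1)) for i in range(1,n) if st[i,4]>20]
go([])
a=cam('side')
for _ in range(6): b=cam('side')
d=cv2.absdiff(cv2.GaussianBlur(a['color'],(3,3),0),cv2.GaussianBlur(b['color'],(3,3),0)).max(2)
print(cap(a,(220,140,250,170)),cap(b,(220,140,250,170)),'motion in caddy area',d[125:190,200:300].max(), d[220:290,180:260].max())
# rim line tilt: near-side rim edge, bright centroid
e=np.array([.987,.159,0]);n=np.array([-.159,.987,0]);seat=np.array([.5655,.2193,0])
g=cv2.cvtColor(b['color'],cv2.COLOR_RGB2GRAY).astype(float)
for k in(-.088,-.06,.03,.06,.085):
    u,v=proj(b,seat+e*k-n*.053+[0,0,.13]); col=g[int(v)-6:int(v)+8,int(round(u))]; print(k,round(u,1),round(v,1),int(v)-6,col.astype(int).tolist())
E
```

```text
t 26.425 [0.4196 0.1965 0.4067] q [ 0.2   0.12  1.54 -0.    1.49 -1.53] F [-0.1 -0.  -0.9] w 0.087 0.0
[([11, 7, 8, 9, 62], array([234.5, 151.4]))] [([11, 7, 8, 9, 63], array([234.4, 151.3]))] motion in caddy area 5 6
-0.088 227.3 165.4 159 [143, 147, 151, 158, 168, 182, 178, 160, 139, 137, 135, 134, 137, 136]
-0.06 234.5 164.1 158 [91, 90, 88, 91, 94, 124, 151, 154, 150, 145, 141, 143, 141, 139]
0.03 257.3 160.2 154 [150, 151, 151, 151, 154, 161, 164, 149, 144, 137, 140, 144, 141, 142]
0.06 264.7 158.9 152 [143, 136, 132, 132, 130, 141, 158, 155, 148, 141, 145, 142, 142, 146]
0.085 270.8 157.8 151 [139, 136, 142, 151, 160, 169, 171, 158, 149, 141, 145, 143, 144, 144]
```

The caddy hangs level and at rest with the bottle cap in its expected place, and the robot is clear. Handing in.

```bash
python3 -c "
from rig import robot
print(robot.hand_in())"
```

```text
the job is handed in; nothing more can be done
None
```

The farthest bottle stands in the caddy's near compartment, the caddy hangs level and still on the hook with the robot clear, and the job is handed in after about 27 s; no verdict came back.

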